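Hold the sprung scraps-caddy lid just below its balance point

ROBOT

A 7-joint arm with a two-finger parallel gripper is mounted at the origin on a cart in front of the work surface, level with it; the furniture and walls round the work are solid. World frame = base frame: x ahead of the robot, y to its left, z up, the work surface at z = 0. Lengths are in m, angles in rad, forces in N, time in s.
With the tool pointing down it reaches from about 0.425 to 0.975 m from the base axis. Payload 16.7 kg.
Tool frame: the origin (TCP) lies on the centre line of the jaws, within the pads' length; the fingertips stand robot.tips_ahead ahead of it and the grasp point (between the pads) lies 3 mm ahead of it (robot.tips_ahead is the distance from the TCP to the fingertips, in m); z points along the fingers, y is the line along which they close (so a half turn about z gives the same grasp; the last joint's range is limited). The gripper opens to 85 mm and grips with 20 to 120 N. Pads are 22 mm wide; open, the fingers measure 114 mm over their backs; the gripper's body (76 mm by 85 mm) begins 54 mm behind the grasp point. The pads swing forward as they close: fully open they stand 13 mm farther back than shut.
Start: joints at [-1.47, 0.426, 0.074, 1.606, -0.034, 1.111, -0.067], TCP at [0.167, 0.654, 0.253] pointing down, gripper open.
Joint ranges: [-2.85, 2.85], [-0.5, 2.14], [-1.23, 1.37], [0.21, 2.46], [-1.02, 4.16], [0.16, 2.05], [-2.73, 2.73]. Speed limits (rad/s): [1.89, 1.89, 2.39, 2.39, 3.01, 3.01, 3.01].

INTERFACE

Orientations are given as a unit quaternion [x, y, z, w].
In Python, from rig import robot, grab_frame gives the robot as it stands.
- The arm moves only by the tool play_rows, never from a script. Its argument "plan" is a list that holds one entry, the list of rows, each a list of 6 numbers: the shift along the tool's x, y, z in mm, then the turn, a rotation vector about the tool's x, y, z in degrees. In form: [[[dx, dy, dz, rx, ry, rz], ...]]. A call has 1 to 10 rows; each row shifts and turns the commanded pose from where the row before left it, along the tool's axes as they then stand; what a row does not reach is not made up. A row lasts 1/8 s, in which the tool goes at most 62.5 mm and 10.7 degrees, less where a joint would pass 70% of its speed; a pose out of reach is approached as far as the arm can. A call with a gripper value outside its range is refused whole. "gripper" is the opening in per cent of the stroke, from 0 (shut) to 100 (fully open), set as the call begins (left out, the last holds). The fingers move at their own pace and stop on an object; "force" is the grip in N (left out, the last holds). Time passes only in rows, so rows that do not move let the fingers close. It gives the time, the measured TCP pose, the force, the opening and the grip force at its end, in the units of the state.
- robot.get_obs(): the state, without advancing time (a new reading comes with each control period).
- grab_frame(name): name is "side" or "top" or "wrist"; returns a dict with "color" (400x640x3 uint8, red, green, blue), "z_map" (400x640 float32, m along the optical axis (not along the pixel's ray), 0 where there is no reading), "camera_matrix" (3x3 intrinsics, pixels), "dist_coeffs" ([k1, k2, p1, p2, k3] as OpenCV has them; the pictures are not rectified), "R" (3x3) and "t" (3): a world point X has camera coordinates R X + t; the wrist camera has in their place "hand_eye" (4x4, takes a point from camera to tool coordinates, whose origin is the TCP and whose axes are the flange's). Camera axes: x right, y down, z forward; pixel columns grow to the right and rows downward; lengths in m; the calibration is good to about 2 mm. A picture is of the moment at which its call begins: read the wrist's pose just before it.
- robot.close_job(): hands the job in; it is judged then, once.
The state is a dict: "clock": time; "q": joint angles; "qd": joint speeds; "effort": joint torques, N m; "tool_pos": TCP position; "eef_rot": TCP orientation; "contact_force": force on the tool from outside, world axes, zero at the start; "moment": the same for the moment, N m; "finger_gap": finger opening in m; "grasp_force": force on a finger pad.
Only numpy, scipy, OpenCV 4.12 (cv2) and the standard library are available. Lean on these libraries where they do the work, as an engineer would, in place of code of your own. Each camera call takes 0.05 s, during which the arm holds its last target. There are 200 camera calls.

TASK

Take the lid of the food-scraps caddy by its steel bar and raise it until it goes over its balance point - where it stops pulling shut and starts pulling open, which is when the lid comes level with the red pointers at its sides - but do not let it fly back to its stop. Then ease it back until it is just below the balance point (a few degrees, so that it pulls shut again), and finish with it held motionless there by the bar, without letting go, so that I can scrape the board into the caddy and the lid would drop shut by itself if released. Leave the jam jar, the salt shaker and the mug where they stand.

Things in the scene. Friction and masses are not known exactly. Their poses are not given: they have to be found in the camera images.
- caddy: Food-scraps caddy, a white open box fixed to the worktop, 170 (x) by 200 (y) by 108 mm high, with a green lid. Origin: centre of its underside. Its -x side is the front, facing the robot; the lid's hinge axis runs along the caddy's y, 95 mm behind the origin (+x) and 116 mm above the worktop.
- lid_hinge (a joint): Lid angle about its hinge: 0 = shut (level), grows as the front edge rises, 1.5 = back stop. The leaf is 6 mm thick and reaches 180 mm from the hinge. A steel rod behind the hinge balances its weight; a snap spring pulls it shut below the balance angle, open above it: at the bar about 0.5 N when 0.1 rad off balance, 3 to 4 N when shut. The hinge is nearly frictionless: let go, it will not stay.
- caddy_lid: The green lid with its steel bar. Origin on the hinge axis, mid-width; -x axis from the hinge through the leaf to the bar, z square to the lid, outward (up when shut).
- lid_bar (a point): The lid's handle: straight round steel bar, 10 mm thick, 100 mm long, parallel to the hinge, on two struts (at its ends) in the lid's plane. Origin: the bar's centre, 228 mm from the hinge axis and 48 mm ahead of the lid's front edge, level with the hinge when shut. Fingers can straddle it from above; it can roll between them. Axes: x toward the hinge, y along the bar, z outward, square to the lid.
- caddy_pointer (a joint): Angle of the two red pointers, measured as the lid's angle. The lid's balance point is where the lid's angle equals this angle (lid parallel to the pointers). Set differently each time (0.7 to 1.1); stiff, it cannot be moved by hand.
- pointer_hub (a point): Point on the hinge axis midway between the two black discs (68 mm wide) that carry the red pointers, which reach 140 mm from the axis, just outside the lid's side edges. Turns with the pointers: its -x axis points along them, its z axis is the opening direction. With the lid at the balance point the bar has z = 0 in this frame; 10 mm is 0.044 rad of lid.
- jam: Jam jar with yellow cap, 66 mm wide, 100 mm high, loose, standing left of the caddy. Origin: centre of its underside.
- salt: Salt shaker, 44 mm wide, 90 mm high, loose, standing right of the caddy. Origin: centre of its underside.
- mug: White mug with a small leaf pattern, about 92 by 127 by 95 mm high, loose, in front of the caddy to the right. Origin: centre of its underside.

How it is judged:
On the way:
1. the lid, held by its bar, has been raised past its balance point (z of lid_bar in the frame of pointer_hub above 0.005 m and contact force between the fingers and caddy_lid above 0.1 N), for 0.1 s.
At the end, for the whole second after the job is handed in: The lid is held still (under 0.1 rad/s) by the fingers on its bar, with the bar 4 to 45 mm (about 1 to 12 degrees of lid) below its place at the balance point; jam jar, salt shaker and mug within 30 mm of where they stood (z of lid_bar in the frame of pointer_hub between -0.045 and -0.004 m and velocity of joint lid_hinge between -0.1 and 0.1 rad/s and contact force between the fingers and caddy_lid above 0.1 N and distance of each of jam, salt, mug from where it was at the start of the episode below 0.03 m); the arm keeps its last pose, push and grip.
It fails at once if the lid flew back to its stop (value of joint lid_hinge above 1.44 rad).
It fails at once if the jam jar was pushed away or knocked over (distance of jam from where it was at the start of the episode above 0.03 m or angle between jam's own z axis and vertical above 0.4 rad).
It fails at once if the salt shaker was pushed away or knocked over (distance of salt from where it was at the start of the episode above 0.03 m or angle between salt's own z axis and vertical above 0.4 rad).
It fails at once if the mug was pushed away or knocked over (distance of mug from where it was at the start of the episode above 0.03 m or angle between mug's own z axis and vertical above 0.4 rad).
It also fails if it takes over 34 s, if anything falls off the work surface, if the arm or the gripper's body presses on something with over 40 N, if the wrist force passes 120 N, or if a joint passes its speed limit or range.

## Working session

There is one attempt and no reset: what is moved stays moved. The work goes in short steps, Python scripts to look and compute and a tool call to move; the robot and the scene stay as the last step left them, time stands still between calls to the robot, and variables do not carry over. Pictures are saved under pics/ and viewed, at most 10 in all, crops included, and the job is handed in when it is done.

Besides the shell and the picture viewer there is one more tool, called as name([rows], argument=value, ...), one row to a line, values as JSON. play_rows: Moves the arm, as the interface text tells. Its arguments: {"type":"object","properties":{"plan":{"type":"array"},"gripper":{"type":"number"},"force":{"type":"number"}},"required":["plan"]}

```bash
mkdir -p pics; cat > h.py <<'E'
import numpy as np, cv2
from rig import robot, grab_frame
from scipy.spatial.transform import Rotation as Ro
def cloud(f):
    z=f["z_map"]; K=f["camera_matrix"]; h,w=z.shape
    u,v=np.meshgrid(np.arange(w),np.arange(h))
    p=cv2.undistortPoints(np.stack([u,v],-1).reshape(-1,1,2).astype(np.float64),K,f["dist_coeffs"]).reshape(h,w,2)
    c=np.dstack([p*z[...,None],z])
    X=(c-f["t"])@f["R"]   # R^T (c-t)
    X[z==0]=np.nan
    return X
E
python3 - <<'E'
from h import *
s=robot.get_obs(); print({k:np.round(v,3) for k,v in s.items()}, robot.tips_ahead)
for n in("side","top"):
    f=grab_frame(n); np.savez(f"{n}0.npz",**f)
    cv2.imwrite(f"pics/{n}0.png",f["color"][...,::-1])
    print(n,-f["R"].T@f["t"],f["R"].round(2).tolist())
E
```

```text
{'clock': np.float64(0.0), 'q': array([-1.471,  0.427,  0.074,  1.607, -0.034,  1.111, -0.067]), 'qd': array([-0.001, -0.   , -0.   , -0.   ,  0.001,  0.002,  0.001]), 'effort': array([ 1.0000e-03, -9.4985e+01,  3.7610e+00, -4.6350e+01,  1.9000e-02,
        1.0000e-02,  0.0000e+00]), 'tool_pos': array([0.167, 0.654, 0.253]), 'eef_rot': array([ 0.125,  0.992, -0.001, -0.   ]), 'contact_force': array([ 0.064,  0.462, -0.538]), 'moment': array([ 0.026, -0.053,  0.051]), 'grasp_force': np.float64(0.0), 'finger_gap': np.float64(0.085)} 0.022
side [ 0.31791646 -0.95361383  1.18940978] [[0.97, -0.23, -0.01], [-0.17, -0.71, -0.68], [0.15, 0.67, -0.73]]
top [0.33486625 0.0382974  1.35329406] [[0.01, -1.0, 0.0], [-0.98, -0.01, -0.18], [0.18, -0.0, -0.98]]
```

View pics/side0.png

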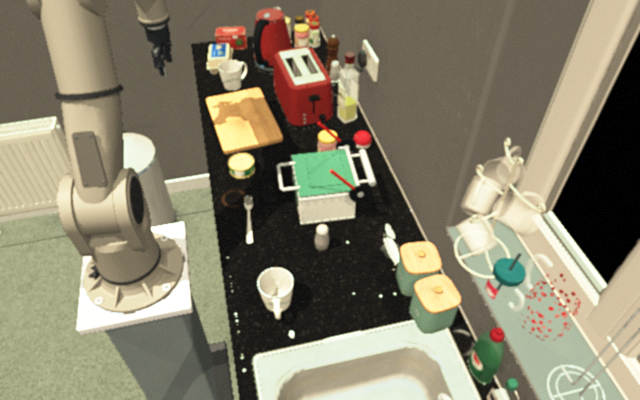

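View pics/top0.png

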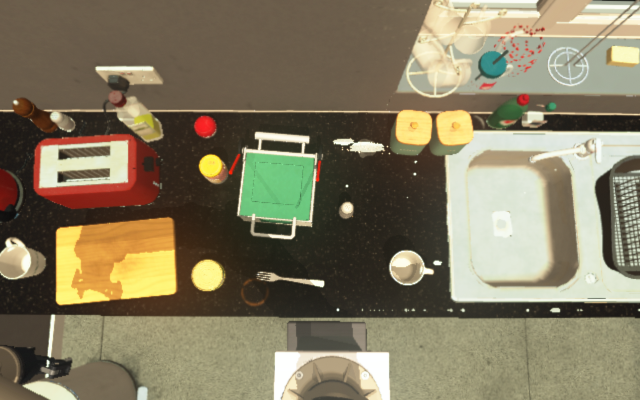

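The side view shows the green lid (about 325,172), with its handle at the left (285,178), the red pointers and the black disc (360,193). In the top view the lid is at (278,185), the bar at (272,235), the pointers at (236,163) and (318,167), the salt at (346,210), the jam at (211,168) and the mug at (407,267).

```bash
python3 - <<'E'
from h import *
def ld(n): return dict(np.load(f"{n}0.npz"))
F={n:ld(n) for n in("side","top")}
C={n:cloud(F[n]) for n in F}
H={n:cv2.cvtColor(F[n]["color"],cv2.COLOR_RGB2HSV) for n in F}
def win(n,x0,x1,y0,y1):
    m=np.zeros(H[n].shape[:2],bool); m[y0:y1,x0:x1]=1; return m
for n,w in(("top",(225,330,130,245)),("side",(270,380,135,230))):
    h=H[n]; X=C[n]
    g=win(n,*w)&(h[...,0]>55)&(h[...,0]<95)&(h[...,1]>90)&(X[...,2]>.09)
    P=X[g]; r=cv2.minAreaRect((P[:,:2]*1000).astype(np.float32)); print(n,"green",g.sum(),r,np.nanmedian(P[:,2]))
    b=win(n,*w)&(h[...,1]<70)&(X[...,2]>.095)&(X[...,2]<.14)
    P=X[b]; 
    fr=P[P[:,0]<r[0][0]/1000-.115]; print("bar",len(fr),fr.min(0) if len(fr) else 0,fr.max(0) if len(fr) else 0,np.median(fr,0))
    np.set_printoptions(precision=3,suppress=True)
    R=win(n,*w)&((h[...,0]<7)|(h[...,0]>173))&(h[...,1]>150)&(h[...,2]>90)
    k,lab,st,ce=cv2.connectedComponentsWithStats(R.astype(np.uint8))
    for i in range(1,k):
        if st[i,4]<8: continue
        P=X[lab==i]; P=P[~np.isnan(P[:,0])]; o=P[P[:,2].argsort()]
        print("red",st[i],len(P),o[0],o[len(o)//2],o[-1])
        if n=="top": continue
h=H["top"];X=C["top"]
for nm,w in(("jam",(195,230,150,188)),("salt",(335,358,198,222)),("mug",(385,437,245,290))):
    P=X[win("top",*w)&(X[...,2]>.05)]; print(nm,P.min(0),P.max(0),np.median(P,0))
E
```

```text
top green 4177 ((598.7266845703125, 150.85415649414062), (185.2437286376953, 173.44705200195312), 85.9253158569336) 0.12115316752645426
bar 203 [0.45624387 0.10033309 0.11337914] [0.48367899 0.2206154  0.12719779] [0.46434908 0.15791341 0.12061003]
red [229 154  11  21  79] 77 [ 0.664  0.298 -0.006] [0.646 0.257 0.189] [0.612 0.259 0.228]
red [316 160   5  22  65] 65 [ 0.64   0.046 -0.005] [0.626 0.04  0.189] [0.596 0.042 0.228]
side green 2031 ((596.3189697265625, 151.755126953125), (212.5708465576172, 168.28097534179688), 85.9291000366211) 0.12143396256444436
bar 116 [0.454 0.101 0.112] [0.481 0.225 0.127] [0.464 0.153 0.121]
red [353 135  19  10 168] 166 [ 0.779  0.427 -0.003] [0.771 0.357 0.04 ] [0.722 0.254 0.142]
red [335 137   6   5  20] 20 [ 0.727  0.445 -0.003] [0.671 0.252 0.15 ] [0.664 0.25  0.164]
red [331 170  24  20  58] 58 [0.658 0.035 0.142] [0.63  0.038 0.182] [0.591 0.04  0.228]
jam [0.608 0.262 0.05 ] [0.69  0.371 0.224] [0.655 0.336 0.099]
salt [ 0.529 -0.058  0.051] [ 0.562 -0.023  0.098] [ 0.543 -0.04   0.085]
mug [ 0.338 -0.277  0.05 ] [ 0.428 -0.154  0.104] [ 0.379 -0.229  0.084]
```

```bash
cat >> h.py <<'E'
YAW=-4.07; XA=np.array([np.cos(np.radians(YAW)),np.sin(np.radians(YAW)),0])
BAR=np.array([.462,.160,.116]); HINGE=BAR+.228*XA
def bar_at(th): return HINGE+.228*(-np.cos(th)*XA+np.sin(th)*np.array([0,0,1]))
def rows(wpts,yrot=None):
    """rows (tool axes, mm/deg) through world waypoints from the present pose, turning to Rt evenly"""
    s=robot.get_obs(); p=s["tool_pos"]; R=Ro.from_quat(s["eef_rot"])
    Rt=R if yrot is None else yrot
    rv=(R.inv()*Rt).as_rotvec()/len(wpts)
    for w in wpts:
        d=R.inv().apply(w-p)*1000; print(np.round(np.r_[d,np.degrees(rv)],1).tolist()); p=w; R=R*Ro.from_rotvec(rv)
DOWN=Ro.from_matrix(np.c_[np.cross(XA,[0,0,-1]),XA,[0,0,-1]])
E
python3 - <<'E'
from h import *
np.set_printoptions(precision=3,suppress=True)
# pointer angle by line fits
for n in("top","side"):
    f=dict(np.load(n+"0.npz")); X=cloud(f); h=cv2.cvtColor(f["color"],cv2.COLOR_RGB2HSV)
    R=((h[...,0]<7)|(h[...,0]>173))&(h[...,1]>150)&(h[...,2]>90)&(X[...,2]>.135)&(X[...,2]<.24)&(X[...,0]<.69)&(X[...,0]>.57)
    for y in(.04,.258):
        P=X[R&(abs(X[...,1]-y)<.015)]
        d=P-HINGE; a=-(d@XA); z=d[:,2]
        if len(a)>5: print(n,y,len(a),"dir median",np.median(np.arctan2(z,a)),"fit",np.arctan2(*np.linalg.svd(np.c_[z,a]-np.c_[z,a].mean(0))[2][0]), "rmax",np.hypot(a,z).max())
s=robot.get_obs(); p0=s["tool_pos"]; R=Ro.from_quat(s["eef_rot"])
t=np.array([BAR[0],BAR[1],.235])
print(np.degrees((R.inv()*DOWN).as_rotvec()))
rows([p0+(t-p0)*(i+1)/14 for i in range(14)],DOWN)
E
```

```text
top 0.04 59 dir median 0.9217162186633765 fit 0.8491664778359753 rmax 0.14156065665344184
top 0.258 66 dir median 0.930013126574596 fit 0.8629407863718751 rmax 0.1411303239487394
side 0.04 58 dir median 0.880856532811356 fit -2.259314686642826 rmax 0.14380172968482896
side 0.258 59 dir median 0.8979460555093295 fit -2.2648316057544813 rmax 0.14094742198407373
[-0.052  0.049 79.755]
[-29.2, -29.0, 1.3, -0.0, 0.0, 5.7]
[-31.9, -25.9, 1.3, -0.0, 0.0, 5.7]
[-34.3, -22.6, 1.3, -0.0, 0.0, 5.7]
[-36.4, -19.1, 1.3, -0.0, 0.0, 5.7]
[-38.1, -15.4, 1.3, -0.0, 0.0, 5.7]
[-39.4, -11.5, 1.3, -0.0, 0.0, 5.7]
[-40.4, -7.6, 1.3, -0.0, 0.0, 5.7]
[-40.9, -3.5, 1.3, -0.0, 0.0, 5.7]
[-41.1, 0.5, 1.3, -0.0, 0.0, 5.7]
[-40.8, 4.6, 1.3, -0.0, 0.0, 5.7]
[-40.2, 8.7, 1.3, -0.0, 0.0, 5.7]
[-39.1, 12.6, 1.3, -0.0, 0.0, 5.7]
[-37.7, 16.4, 1.3, -0.0, 0.0, 5.7]
[-35.8, 20.1, 1.3, -0.0, 0.0, 5.7]
```

play_rows([
  [[-29,-29,1,0,0,5.7],[-32,-26,1,0,0,5.7],[-34,-23,1,0,0,5.7],[-36,-19,1,0,0,5.7],[-38,-15,1,0,0,5.7],[-39,-12,1,0,0,5.7],[-40,-8,1,0,0,5.7],[-41,-4,1,0,0,5.7],[-41,0,1,0,0,5.7],[-41,5,1,0,0,5.7]],
], gripper=47, force=40)

```text
clock: 1.35
tool_pos: [0.3764, 0.2989, 0.2433]
eef_rot: [0.585, 0.811, 0.0, -0.0]
contact_force: [1.3, 0.2, 0.9]
finger_gap: 0.0401
grasp_force: 0.0
```

play_rows([
  [[-40,9,1,0,0,5.7],[-39,13,1,0,0,5.7],[-38,16,1,0,0,5.7],[-36,20,1,0,0,5.7],[0,0,0,0,0,0],[0,0,0,0,0,0]],
])

```text
clock: 2.1
tool_pos: [0.4598, 0.1594, 0.2392]
eef_rot: [0.732, 0.681, -0.0, -0.0]
contact_force: [0.8, 0.8, -0.5]
finger_gap: 0.0404
grasp_force: 0.0
```

```bash
python3 - <<'E'
from h import *
np.set_printoptions(precision=4,suppress=True)
s=robot.get_obs(); print(s["clock"],s["tool_pos"],s["eef_rot"],s["finger_gap"],s["contact_force"])
f=grab_frame("wrist"); cv2.imwrite("pics/w1.png",f["color"][...,::-1])
T=np.eye(4);T[:3,:3]=Ro.from_quat(s["eef_rot"]).as_matrix();T[:3,3]=s["tool_pos"]
M=np.linalg.inv(T@f["hand_eye"]); g=dict(f);g["R"]=M[:3,:3];g["t"]=M[:3,3]
X=cloud(g); np.save("w1.npy",X); d=(X-HINGE); a=-(d@XA); b=d@np.cross([0,0,1],XA)
m=(X[...,2]>.105)&(X[...,2]<.13)&(a>.19)&(a<.25)&(abs(b)<.035)
print("bar",m.sum(),np.percentile(a[m],[2,50,98]),np.percentile(X[m][:,2],[50,95]))
for q in(-.03,0,.03):
    mm=m&(abs(b-q)<.006); print(q,mm.sum(),np.median(a[mm]) if mm.any() else 0)
rows([np.array([BAR[0],BAR[1],z]) for z in(.2,.16,.119)],DOWN)
E
```

```text
2.1 [0.4598 0.1594 0.2392] [ 0.7324  0.6808 -0.0001 -0.0001] 0.040449590646640346 [ 0.8221  0.7823 -0.4703]
bar 1162 [0.2213 0.226  0.2305] [0.1214 0.1229]
-0.03 157 0.2266798701978189
0 199 0.22596809021646108
0.03 214 0.22532385423436802
[0.2, 2.4, 39.2, -0.0, -0.0, -0.0]
[-0.0, 0.0, 40.0, -0.0, -0.0, -0.0]
[-0.0, 0.0, 41.0, -0.0, -0.0, -0.0]
```

View pics/w1.png

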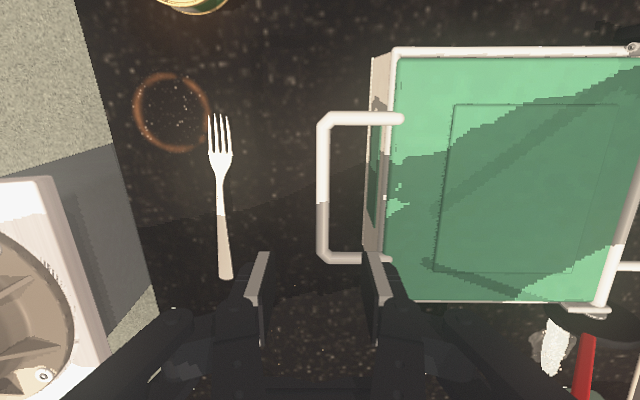

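The wrist view shows the bar at x≈322 px, rows 112–262, parallel to the pads, with the fingers at columns 255 and 375. The bar is 2 mm farther on than estimated. I'll check its centre along y, then descend.

```bash
python3 - <<'E'
from h import *
X=np.load("w1.npy"); d=X-HINGE; a=-(d@XA); b=d@np.cross([0,0,1],XA)
m=(X[...,2]>.11)&(X[...,2]<.13)&(a>.218)&(a<.234); m[255:,:]&=False|m[255:,:]
print(np.percentile(b[m],[0.5,2,50,98,99.5]))
E
```

```text
[-0.05488903 -0.05183792  0.00963939  0.0583517   0.06072384]
```

play_rows([
  [[0,4,39,0,0,0],[0,0,30,0,0,0],[0,0,0,0,0,0]],
])

```text
clock: 2.52
tool_pos: [0.4625, 0.1596, 0.1689]
eef_rot: [0.732, 0.682, -0.002, -0.0]
contact_force: [-0.0, -0.5, -0.1]
finger_gap: 0.0403
grasp_force: 0.0
```

play_rows([
  [[-2,1,25,0,0,0],[0,0,24,0,0,0],[0,0,0,0,0,0]],
])

```text
clock: 2.9
tool_pos: [0.4643, 0.1578, 0.1214]
eef_rot: [0.732, 0.681, -0.001, -0.0]
contact_force: [0.8, -0.9, 0.8]
finger_gap: 0.0401
grasp_force: 0.0
```

play_rows([
  [[0,0,0,0,0,0],[0,0,0,0,0,0],[0,0,0,0,0,0],[0,0,0,0,0,0],[0,0,0,0,0,0]],
], gripper=0, force=40)

```text
clock: 3.52
tool_pos: [0.4633, 0.1581, 0.1224]
eef_rot: [0.732, 0.681, -0.001, -0.001]
contact_force: [-15.8, 1.1, 18.6]
finger_gap: 0.0087
grasp_force: 39.2
```

play_rows([
  [[0,0.4,-13.7,0,0,0],[0,1.2,-13.6,0,0,0],[0,2.1,-13.5,0,0,0],[0,2.8,-13.4,0,0,0],[0,3.7,-13.2,0,0,0],[0,0,0,0,0,0]],
])

```text
clock: 4.28
tool_pos: [0.4728, 0.1574, 0.1896]
eef_rot: [0.732, 0.682, -0.001, -0.002]
contact_force: [-13.8, 3.6, 0.9]
finger_gap: 0.0082
grasp_force: 39.5
```

play_rows([
  [[0,3,-12.9,0,0,0],[0,4.2,-12.7,0,0,0],[0,6,-12.3,0,0,0],[0,6.6,-11.9,0,0,0],[0,7.4,-11.5,0,0,0],[0,0,0,0,0,0]],
])

```text
clock: 5.03
tool_pos: [0.5011, 0.1552, 0.2514]
eef_rot: [0.732, 0.681, -0.001, -0.001]
contact_force: [-15.9, 3.3, 8.1]
finger_gap: 0.0084
grasp_force: 39.9
```

```bash
cat > m.py <<'E'
from h import *
import sys
np.set_printoptions(precision=4,suppress=True)
s=robot.get_obs(); print(s["clock"],s["tool_pos"],s["contact_force"],s["grasp_force"],s["finger_gap"])
for n in("side","top"):
    f=grab_frame(n); cv2.imwrite(f"pics/{n}{sys.argv[1]}.png",f["color"][...,::-1])
    X=cloud(f); h=cv2.cvtColor(f["color"],cv2.COLOR_RGB2HSV); d=X-HINGE; a=-(d@XA); z=d[...,2]; b=d@np.cross([0,0,1],XA)
    g=(h[...,0]>55)&(h[...,0]<95)&(h[...,1]>90)&(abs(b)<.09)&(a>0)&(a<.2)&(z>.0)
    r=((h[...,0]<7)|(h[...,0]>173))&(h[...,1]>150)&(h[...,2]>90)&(z>.03)&(z<.13)&(a>0)&(a<.15)&(abs(abs(b)-.11)<.03)
    for nm,m in(("lid",g),("ptr",r)):
        if m.sum()>10:
            l=cv2.fitLine(np.c_[a[m],z[m]].astype(np.float32),cv2.DIST_HUBER,0,.01,.01).ravel()
            print(n,nm,m.sum(),"fit",np.arctan(l[1]/l[0]),"median dir",np.median(np.arctan2(z[m],a[m])))
t=s["tool_pos"]; B=t+[0,0,-.006]-HINGE; print("bar from TCP",np.arctan2(B[2],-(B@XA)),np.hypot(B[2],B@XA))
E
python3 m.py 2
```

```text
5.025 [0.5011 0.1552 0.2514] [-15.9187   3.2883   8.0919] 39.92526412010193 0.008375490187599335
side lid 1406 fit 0.58117527 median dir 0.6464982636664004
side ptr 135 fit 0.87990415 median dir 0.8911922523810416
top lid 1175 fit 0.5801751 median dir 0.6559698629905206
top ptr 75 fit 0.86372423 median dir 0.9348694499604105
bar from TCP 0.6012594611677837 0.22872259495003663
```

View pics/side2.png

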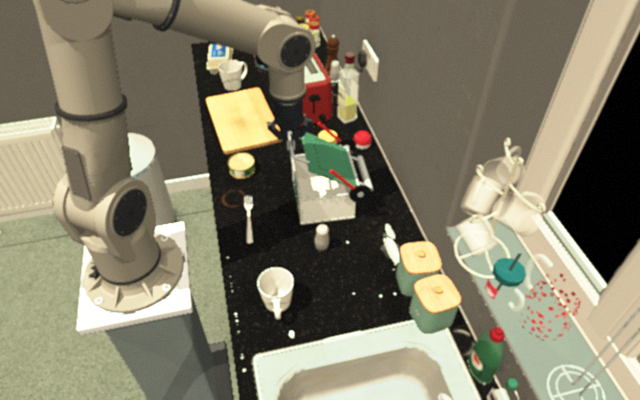

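The side view shows the lid held at about 0.59 rad, still below the red pointer (340,180), and nothing else has been disturbed. Continuing past balance.

play_rows([
  [[0,6.9,-12,0,0,0],[0,8.7,-10.6,0,0,0],[0,9.3,-9.9,0,0,0],[0,9.9,-9.5,0,0,0],[0,10.5,-8.8,0,0,0],[0,10.9,-8.2,0,0,0],[0,0,0,0,0,0],[0,0,0,0,0,0]],
])

```text
clock: 6.12
tool_pos: [0.5585, 0.1507, 0.3111]
eef_rot: [0.732, 0.681, 0.001, -0.0]
contact_force: [-11.5, 1.6, 14.8]
finger_gap: 0.0082
grasp_force: 41.4
```

```bash
python3 m.py 3
```

```text
6.125 [0.5585 0.1507 0.3111] [-11.5469   1.5685  14.7553] 41.35199546813965 0.008155847807514749
side lid 807 fit 0.9375231 median dir 1.0064835943480566
side ptr 71 fit 0.8507132 median dir 0.8947471170427936
top lid 244 fit 0.9428825 median dir 1.0153500203496901
top ptr 58 fit 0.85813314 median dir 0.9216575596800077
bar from TCP 0.9647547409747894 0.2300709290859044
```

play_rows([
  [[0,4.8,-3.2,0,0,0],[0,4.7,-3.1,0,0,0],[0,0,0,0,0,0],[0,0,0,0,0,0]],
])

```text
clock: 6.72
tool_pos: [0.5679, 0.15, 0.3175]
eef_rot: [0.732, 0.681, 0.001, -0.0]
contact_force: [-10.7, 0.2, 15.9]
finger_gap: 0.0082
grasp_force: 41.5
```

```bash
python3 m.py 4; python3 -c "
import cv2;a=cv2.imread('pics/side4.png');cv2.imwrite('pics/c4.png',cv2.resize(a[100:230,260:400],None,fx=4,fy=4,interpolation=2))"
```

```text
6.725 [0.5679 0.15   0.3175] [-10.7372   0.2482  15.9195] 41.4670604467392 0.008207119394283154
side lid 692 fit 0.980415 median dir 1.0530156975737355
side ptr 66 fit 0.86761695 median dir 0.893303281676233
top lid 136 fit 0.99809587 median dir 1.0435084846202205
top ptr 57 fit 0.8600815 median dir 0.9173271255325931
bar from TCP 1.014275253116288 0.2302431675348409
```

View pics/c4.png

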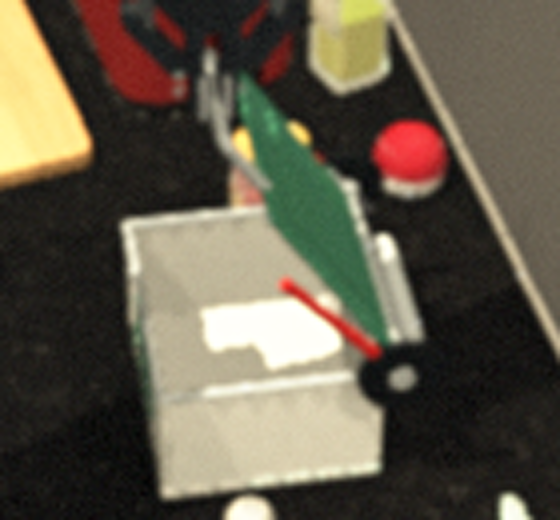

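The close-up shows the lid edge (385,350)→(270,210) clearly past the red pointer (380,355)→(285,285), by about 0.1 rad. Easing back.

play_rows([
  [[0,-5.7,3.7,0,0,0],[0,-5.6,4,0,0,0],[0,-5.5,4,0,0,0],[0,-5.4,4.2,0,0,0],[0,-5.3,4.4,0,0,0],[0,-5.1,4.6,0,0,0],[0,-4.9,4.6,0,0,0],[0,0,0,0,0,0],[0,0,0,0,0,0],[0,0,0,0,0,0]],
])

```text
clock: 8.07
tool_pos: [0.5304, 0.1529, 0.2868]
eef_rot: [0.732, 0.681, 0.0, -0.0]
contact_force: [-7.0, 1.2, 7.1]
finger_gap: 0.0086
grasp_force: 41.0
```

```bash
python3 m.py 5; python3 -c "
import cv2;a=cv2.imread('pics/side5.png');cv2.imwrite('pics/c5.png',cv2.resize(a[100:230,260:400],None,fx=4,fy=4,interpolation=2))"
```

```text
8.075 [0.5304 0.1529 0.2868] [-6.9635  1.1662  7.1056] 40.99379003047943 0.008552884660474568
side lid 1128 fit 0.7756771 median dir 0.8498233423995261
side ptr 128 fit 0.85124564 median dir 0.8961538455700253
top lid 667 fit 0.7843245 median dir 0.8547456985695802
top ptr 57 fit 0.8671249 median dir 0.9215388660754997
bar from TCP 0.8026410749624552 0.22917845693149802
```

View pics/c5.png

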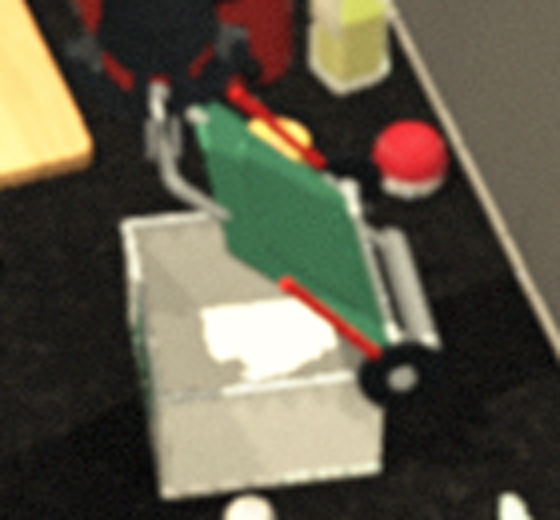

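The lid is held about 0.08–0.1 rad (18–23 mm at the bar) below the pointers, and the far pointer is visible above it (235,90). That is within the band, so I'm handing in.

```bash
python3 -c "
from rig import robot
print(robot.close_job())"
```

```text
the job is handed in; nothing more can be done
None
```

I raised the lid by its bar past the balance point, eased it back, and handed the job in with it gripped still about 20 mm (roughly 5°) below balance; the jar, shaker and mug were never approached, and the hand-in gave no verdict.

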